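# Start the clamp nut on its stud

### The job

Start the big brass hex nut from the mat on the upright stud of the grey clamping fixture: set it square on the stud's end, turn it gently backwards (counter-clockwise from above) until the thread drops in, then turn it forwards about a quarter turn so that it stays on the thread, and let go. Never force it against the stud, and leave the other parts where they lie.

Things in the scene. Friction and masses are not known exactly. Their poses are not given: they have to be found in the camera images.
- nut_center (a point): The big loose brass hex nut (0.25 to 0.4 kg), flat on the mat, 50 mm across flats, 58 mm across corners, 32 mm high, hole 36 mm; point on its axis half-way up, z up, x square to a flat (flats every 60 degrees). At its lower rim, three teeth 120 degrees apart (3 mm thick, 11 degrees wide) stand inwards to 27 mm diameter; this side stays down.
- nut: The same nut; origin at the centre of its underside, 16 mm below nut_center. Turned clockwise on the thread's end, its teeth run into the stops: do not force it. If it happens to come down on top of the stops it stands 2.5 mm higher, and a turn back lets it down that much; this is not yet the drop into the thread.
- stud_tip (a point): Centre of the flat top of the fixture's fixed upright steel stud, 102 mm above the bench; z up. The stud's smooth round nose, 24.8 mm in diameter, tapering to 15 mm over its last 6 mm, centres the nut with 1.2 mm of play all round.
- thread_end (a point): On the stud's axis, at the flat upper end of its thread (34 mm wide), 12 mm below stud_tip; a nut resting there has nut_center 16 mm above this point. Three thread starts 120 degrees apart, each with a gap 20 degrees wide and, on its counter-clockwise side, a stop 6 degrees wide, 2.5 mm proud of the end. Their angle about the axis differs every time and is not given.
- gap_floor (a point): On the axis, at the mean floor of the gaps, 7 mm below thread_end. Turned back (counter-clockwise from above, 120 degrees at most) the nut's teeth come over the gaps and it drops about 7 mm if let or lightly pushed. Then clockwise turning draws it down: right-hand thread, self-locking, lead 22.5 mm per turn, axial play 1.5 mm, room for over half a turn.
- fixture: The fixed grey clamping fixture: base plate 180 x 130 x 14 mm, origin at the centre of its underside, stud upright on that origin; x along its long side. A yellow strap (155 x 50 mm along x) lies 34 to 44 mm above the bench round the stud; nothing else stands higher than that but the stud.
- mat: Fixed black rubber mat, 250 x 200 x 3 mm, on which the nut, the small nut and the adapter lie; origin at the centre of its underside.
- small_nut: Bystander: small loose steel hex nut, 27 mm across flats, 14 mm high, on the mat some 100 mm or more from the big nut; origin at the centre of its underside.
- adapter: Bystander: loose steel pipe adapter standing on the mat, up to 34 mm in diameter, 42 mm high; origin at the centre of its underside.
- red_cap: Bystander: loose red plastic cap standing on the bench near the fixture, 38 mm in diameter, 22 mm high; origin at the centre of its underside.
There are look-alikes about, which are no part of the job. What is meant by the nut is not blue or pink, and is the smaller of those in its own colour.

How it is judged (in metres and radians):
On the way, in this order (a step that is already met when the one before it is completed fails the run):
1. the nut is brought square over the stud, its teeth at or above the thread's end (horizontal distance between nut_center and stud_tip below 0.004 m and angle between nut_center's own z axis and vertical below 0.15 rad and z of nut_center in the frame of stud_tip between 0.002 and 0.014 m), for 0.05 s.
2. the nut has dropped into the thread's gaps (5 mm or more below the thread's end) (horizontal distance between nut_center and stud_tip below 0.003 m and angle between nut_center's own z axis and vertical below 0.12 rad and z of nut_center in the frame of stud_tip below -0.001 m), for 0.1 s.
At the end, for the whole second after the job is handed in: The nut is on the stud's thread: its centre within 3 mm of the stud's axis, square within 0.12 rad, 5 mm or more (at most 30 mm) below the stud's top, which needs about a sixth of a turn forwards after the drop; it is at rest and released (horizontal distance between nut_center and stud_tip below 0.003 m and angle between nut_center's own z axis and vertical below 0.12 rad and z of nut_center in the frame of stud_tip between -0.03 and -0.005 m and linear speed of nut below 0.02 m/s); the robot touches nothing.
It fails at once if the nut is forced against the fixture or its stud with more than 80 N (contact force between nut and fixture above 80 N).
It fails at once if the small nut is moved more than 20 mm (distance of small_nut from where it was at the start of the episode above 0.02 m).
It fails at once if the adapter is moved more than 20 mm (distance of adapter from where it was at the start of the episode above 0.02 m).
It fails at once if the red cap is moved more than 20 mm (distance of red_cap from where it was at the start of the episode above 0.02 m).
It also fails if it takes over 64 s, if anything falls off the work surface, if the arm or the gripper's body presses on something with over 40 N, if the wrist force passes 120 N, or if a joint passes its speed limit or range.

### The arm

A 6-joint arm with a two-finger parallel gripper is mounted at the origin on the work surface. World frame = base frame: x ahead of the robot, y to its left, z up, the work surface at z = 0. Lengths are in m, angles in degrees, forces in N, time in s.
With the tool pointing down it reaches from about 0.35 to 0.875 m from the base axis. Payload 4.2 kg.
Tool frame: the origin (TCP) lies midway between the tips of the shut fingers; the grasp point (between the pads) lies 19 mm behind it; x points along the fingers, y is the direction in which the jaws open and shut, and the axes are right-handed (so a half turn about x gives the same grasp; the last joint's range is limited). The gripper opens to 87 mm and grips with 3 to 60 N. Pads are 19 mm wide; open, the fingers measure 117 mm over their backs; the gripper's body (75 mm by 190 mm) begins 51 mm behind the grasp point.
Start: joints at [-58.465, 22.042, 0.453, 0, -68.411, -14.817], TCP at [0.18, -0.599, 0.202] pointing down, gripper open.
Joint ranges: [-179.83, 179.83], [-69.29, 118.12], [-61.27, 80.66], [-181.25, 117.63], [-171.15, -9.14], [-177.46, 177.46]. Speed limits (degrees/s): [159.86, 159.86, 180, 180, 180, 180].

### API

Orientations are given as a 3x3 rotation matrix whose columns are the frame's x, y, z axes.
In Python, from station import r gives the robot as it stands.
- The arm moves only by the tool play_rows, never from a script. Its argument "plan" is a list that holds one entry, the list of rows, each a list of 6 numbers: the shift along the tool's x, y, z in cm, then the turn, a rotation vector about the tool's x, y, z in units of 10 degrees (1.0 is 10 degrees). A call has 1 to 5 rows; each row is the pose to reach, as a shift and turn from the pose commanded when the call began, along the tool's axes at that moment; what a row does not reach only later rows make up. A row lasts 1/8 s, in which the tool goes at most 62.5 mm and 10.7 degrees, less where a joint would pass 70% of its speed; a pose out of reach is approached as far as the arm can. A call with a gripper value outside its range is refused whole. "hand" is the opening, from 0 (shut) to 1 (fully open), set as the call begins (left out, the last holds). The fingers move at their own pace and stop on an object; the grip force is fixed at half the most. Time passes only in rows, so rows that repeat a pose let the fingers close. It gives the time, the measured TCP pose, the force and the opening at its end, in the units of the state.
- r.sense(): the state, without advancing time (a new reading comes with each control period).
- r.capture(name): name is "scene" or "top"; returns (picture, depth): 420x560x3 uint8, blue, green, red; 420x560 float32, m along the optical axis (not along the pixel's ray), 0 where there is no reading.
- r.get_calibration(name): a dict with "vfov" (degrees; the focal length in pixels is half the picture's height over the tangent of half this angle, whatever the lens; pixels are square), "cx", "cy" (the principal point, pixels), "rvec" (rotation vector, rad) and "tvec" (3), from world to camera coordinates, as OpenCV has them. Camera axes: x right, y down, z forward; pixel columns grow to the right and rows downward; lengths in m; the calibration is good to about 2 mm. A picture is of the moment at which its call begins. get_calibration takes no time and is no camera call.
- r.finish_job(): hands the job in, once; it reports no verdict.
The state is a dict: "time_s": time; "joints": joint angles; "joint_velocities": joint speeds; "effort": joint torques, N m; "tcp_pos": TCP position; "ee_rot": TCP orientation; "wrist_force": force on the tool from outside, world axes, zero at the start; "moment": the same for the moment, N m; "gripper_width": opening from 0.0 (shut) to 1.0 (fully open).
Only numpy, scipy, OpenCV 4.12 (cv2) and the standard library are available. Lean on these libraries where they do the work, as an engineer would, in place of code of your own. Each camera call takes 0.05 s, during which the arm holds its last target.

## Working session

There is one attempt and no reset: what is moved stays moved. The work goes in short steps, Python scripts to look and compute and a tool call to move; the robot and the scene stay as the last step left them, time stands still between calls to the robot, and variables do not carry over. Pictures are saved under pics/ and viewed, and the job is handed in when it is done.

Besides the shell and the picture viewer there is one more tool, called after "Request:" as name(argument=value, ...), one argument or row to a line, values as JSON. play_rows: Moves the arm, as the interface text tells. Its arguments: {"type":"object","properties":{"plan":{"type":"array","items":{"type":"array","items":{"type":"array","items":{"type":"number"}}}},"hand":{"type":"number"}},"required":["plan"]}

```bash
ls; mkdir -p pics
cat > h.py <<'E'
import numpy as np, cv2
from station import r
def cal(n):
    c=r.get_calibration(n); f=210/np.tan(np.radians(c['vfov'])/2)
    R=cv2.Rodrigues(np.array(c['rvec'],float))[0]; t=np.array(c['tvec'],float).ravel()
    return f,c['cx'],c['cy'],R,t,c
def cloud(n,d):
    f,cx,cy,R,t,c=cal(n)
    v,u=np.mgrid[0:d.shape[0],0:d.shape[1]]
    P=np.stack([(u-cx)/f*d,(v-cy)/f*d,d],-1)
    W=(P-t)@R
    W[d==0]=np.nan
    return W
def proj(n,p):
    f,cx,cy,R,t,c=cal(n); q=R@np.array(p)+t
    return q[0]/q[2]*f+cx,q[1]/q[2]*f+cy
E
python3 - <<'E'
from h import *
print(r.sense())
for n in('scene','top'):
    im,d=r.capture(n); cv2.imwrite(f'pics/{n}0.png',im); np.save(f'{n}0.npy',d); print(r.get_calibration(n))
E
```

```text
pics
{'time_s': 0.0, 'joints': array([-5.84637467e+01,  2.20895285e+01,  3.80452250e-01, -2.76402451e-02,
       -6.84092824e+01, -1.48177611e+01]), 'joint_velocities': array([-0.00335537,  0.07954447,  0.01501766, -0.00345371,  0.04335915,
        0.1071401 ]), 'effort': array([ 3.01163882e-04, -3.90666354e+01,  1.87405604e+01,  4.21989128e+00,
        1.09011575e-02, -2.23668194e-04]), 'tcp_pos': array([ 0.17963865, -0.5979703 ,  0.2012807 ]), 'ee_rot': array([[-6.98126833e-04, -2.87498445e-01,  9.57780850e-01],
       [ 1.99523822e-03,  9.57778777e-01,  2.87499276e-01],
       [-9.99997766e-01,  2.11171192e-03, -9.50231785e-05]]), 'wrist_force': array([-0.72511521, -0.32338172, -0.24838899]), 'moment': array([ 0.01194831, -0.02943709,  0.05247368]), 'gripper_width': 1.0020848310917914}
{'vfov': 43.09095974217037, 'cx': 273.31146781623244, 'cy': 216.12867889257868, 'rvec': array([ 1.3105764 ,  2.00479839, -1.05619664]), 'tvec': array([ 0.17656744, -0.21482899,  1.51835775])}
{'vfov': 46.851519125566256, 'cx': 279.0975361879906, 'cy': 211.2947145257292, 'rvec': array([ 2.18201185, -2.18624763,  0.12864413]), 'tvec': array([0.0408788 , 0.54873826, 1.16375853])}
```

View pics/scene0.png

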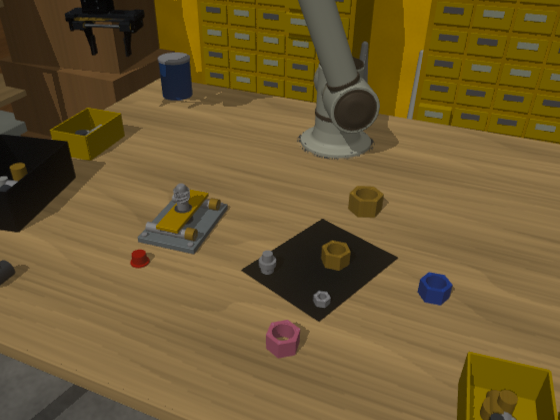

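View pics/top0.png

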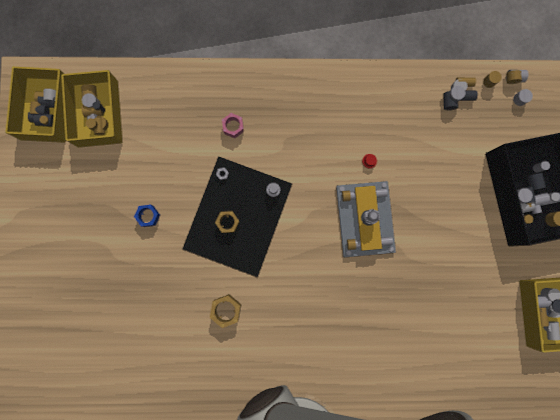

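Candidates, in top-image pixels: the brass nut on the mat (227,222), a larger brass nut on the bench (225,311), a blue nut (147,216) and a pink nut (233,126). The description fits the smaller brass one on the mat at (227,222), which is (336,255) in the scene image. The stud is at (371,216) in top and (181,190) in scene.

Run:
```python
from h import *
for n in('top','scene'):
    im=cv2.imread(f'pics/{n}0.png'); d=np.load(f'{n}0.npy'); W=cloud(n,d); np.save(f'W{n}.npy',W)
    pts={'top':dict(nut=(227,222),big=(225,311),stud=(371,216)),'scene':dict(nut=(336,255),big=(366,200),stud=(181,188))}[n]
    for k,(u,v) in pts.items():
        s=W[v-22:v+22,u-22:u+22]; 
        z=s[...,2]; print(n,k,'zmax',np.nanpercentile(z,[50,90,97,99.5]).round(4))
        m=(z>0.028)&(z<0.042) if k!='stud' else z>0.095
        c=s[m]; print('  top pts',m.sum(),c.mean(0).round(4),c.min(0).round(4),c.max(0).round(4))
    crops=[cv2.resize(im[v-30:v+30,u-30:u+30],(390,390),interpolation=cv2.INTER_CUBIC) for k,(u,v) in pts.items() if k!='big']
    cv2.imwrite(f'pics/crop_{n}.png',np.hstack(crops))
```

```text
top nut zmax [0.0035 0.0296 0.0362 0.039 ]
  top pts 198 [0.5229 0.1665 0.035 ] [0.4975 0.1376 0.0285] [0.5489 0.1928 0.0415]
top big zmax [0.0009 0.0427 0.045  0.0467]
  top pts 171 [0.312  0.1696 0.0394] [0.2749 0.1338 0.0282] [0.3473 0.2025 0.042 ]
top stud zmax [0.0328 0.0495 0.0996 0.1043]
  top pts 89 [ 0.5311 -0.1753  0.1005] [ 0.5191 -0.1877  0.0951] [ 0.5425 -0.164   0.1071]
scene nut zmax [0.0027 0.0323 0.0344 0.0359]
  top pts 288 [0.5261 0.1692 0.0328] [0.4959 0.1401 0.0281] [0.5529 0.1973 0.0378]
scene big zmax [0.0008 0.0404 0.0421 0.0432]
  top pts 413 [0.3143 0.1729 0.0368] [0.2737 0.1343 0.028 ] [0.3512 0.2073 0.042 ]
scene stud zmax [-0.0003  0.0769  0.0956  0.1009]
  top pts 63 [ 0.5354 -0.1718  0.0986] [ 0.5251 -0.1831  0.0952] [ 0.5452 -0.1603  0.1028]
```

View pics/crop_top.png

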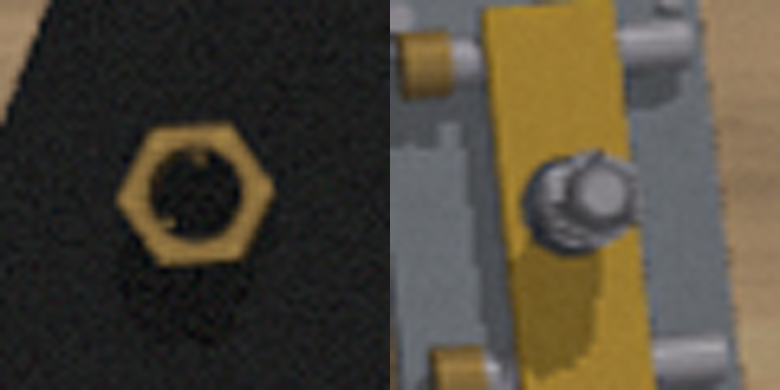

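View pics/crop_scene.png

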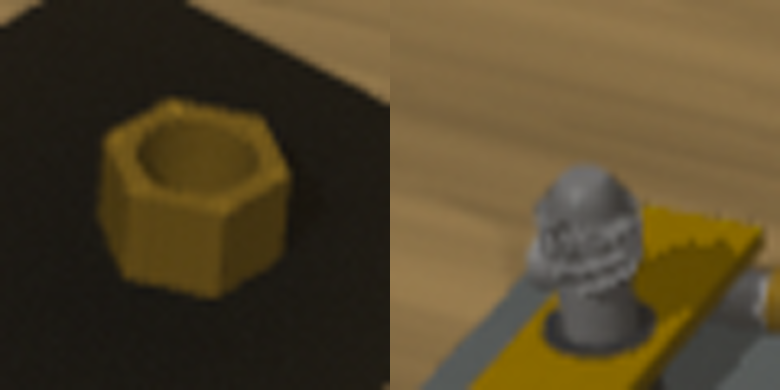

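The nut on the mat has an upper face of about 50 mm by 55 mm at z≈0.035, which matches the description. The bench nut is larger. Next I'll refine the nut's position and yaw and the stud's position.

```bash
cat > fit.py <<'E'
from h import *
from scipy.optimize import minimize
def hexpts(x,y,yaw,z0,z1):
    # yaw: direction normal to a flat (deg)
    R=0.025/np.cos(np.pi/6); a=np.radians(yaw+30+60*np.arange(6))
    return np.array([[x+R*np.cos(t),y+R*np.sin(t),z] for z in(z0,z1) for t in a])
def projs(n,P):
    f,cx,cy,R,t,c=cal(n); q=P@R.T+t
    return np.stack([q[:,0]/q[:,2]*f+cx,q[:,1]/q[:,2]*f+cy],1)
def mask_hull(pts,shape,S=8,off=(0,0)):
    h=cv2.convexHull(((pts-off+0.5)*S).astype(np.float32)).round().astype(np.int32)
    m=np.zeros((shape[0]*S,shape[1]*S),np.uint8); cv2.fillPoly(m,[h],1)
    return cv2.resize(m.astype(np.float32),(shape[1],shape[0]),interpolation=cv2.INTER_AREA)
def fitnut(n,im,u,v,x,y,z0=0.003,w=30,lo=60):
    c=im[v-w:v+w,u-w:u+w]; hsv=cv2.cvtColor(c,cv2.COLOR_BGR2HSV)
    m=((hsv[...,1]>90)&(hsv[...,2]>lo)&(hsv[...,0]>10)&(hsv[...,0]<32)).astype(np.uint8)
    k,lab,st,_=cv2.connectedComponentsWithStats(m); 
    d=lab==(1+np.argmax(st[1:,4])); cs,_=cv2.findContours(d.astype(np.uint8),cv2.RETR_EXTERNAL,cv2.CHAIN_APPROX_NONE)
    M=np.zeros_like(m); cv2.drawContours(M,cs,-1,1,-1)
    best=None
    for y0 in range(0,60,10):
        f=lambda p: np.abs(mask_hull(projs(n,hexpts(x+p[0]/1e3,y+p[1]/1e3,y0+p[2]*3,z0,z0+.032)),M.shape,off=(u-w,v-w))-M).sum()
        s=minimize(f,[0,0,0],method='Nelder-Mead',options=dict(initial_simplex=[[0,0,0],[3,0,0],[0,3,0],[0,0,3]],xatol=.02,fatol=.1))
        if best is None or s.fun<best[0]: best=(s.fun,x+s.x[0]/1e3,y+s.x[1]/1e3,(y0+3*s.x[2])%60)
    return best,M.sum()
E
python3 - <<'E'
from fit import *
for n,u,v in(('top',227,222),('scene',336,255)):
    im=cv2.imread(f'pics/{n}0.png'); print(n,[fitnut(n,im,u,v,.523,.167,lo=l) for l in(45,60)])
# stud: ICP-like revolution fit on depth
for n,u,v in(('top',371,216),('scene',181,192)):
    W=np.load(f'W{n}.npy'); s=W[v-25:v+25,u-25:u+25].reshape(-1,3); s=s[(s[:,2]>.08)]
    s=s[np.hypot(s[:,0]-.533,s[:,1]+.174)<.025]
    def prof(z): return np.interp(z,[.0,.0899,.0901,.096,.102],[.017,.017,.0124,.0124,.0075])
    # distance to profile polyline
    seg=np.array([[.017,.05],[.017,.09],[.0124,.09],[.0124,.096],[.0075,.102],[0,.102]])
    def dist(p):
        q=np.stack([np.hypot(s[:,0]-p[0],s[:,1]-p[1]),s[:,2]-p[2]],1); D=[]
        for a,b in zip(seg[:-1],seg[1:]):
            t=np.clip(((q-a)@(b-a))/((b-a)@(b-a)),0,1); D.append(np.linalg.norm(q-a-t[:,None]*(b-a),axis=1))
        return np.min(D,0)
    from scipy.optimize import least_squares
    o=least_squares(dist,[.533,-.174,0],loss='soft_l1',f_scale=.002); print(n,len(s),o.x.round(4),np.median(dist(o.x)).round(4))
    print(proj(n,[*o.x[:2],.102]))
E
```

```text
top [((np.float64(23.609375), np.float64(0.5245963782544991), np.float64(0.16830187126149163), np.float64(4.6810474422286035)), np.uint64(412)), ((np.float64(21.390625), np.float64(0.5247963368280215), np.float64(0.16845679935375424), np.float64(3.773676899710807)), np.uint64(402))]
scene [((np.float64(33.5625), np.float64(0.523046623403171), np.float64(0.16795081314589494), np.float64(5.311851000628849)), np.uint64(746)), ((np.float64(33.546875), np.float64(0.5226632711493719), np.float64(0.16804381862224943), np.float64(1.1465543718062143)), np.uint64(704))]
top 175 [ 0.5318 -0.1768  0.0008] 0.0009
(np.float64(373.9219139927538), np.float64(215.4318754408637))
scene 173 [ 0.5318 -0.1743 -0.0015] 0.0009
(np.float64(180.46039043477742), np.float64(184.66727650870467))
```

```bash
cat > mv.py <<'E'
import numpy as np, json, sys
# pose = x,y,z (m), yaw deg of tool y; tool x straight down
def load(): return np.array(json.load(open('cmd.json')))
def save(p): json.dump([float(a) for a in p],open('cmd.json','w'))
def to(t):
    p=load(); c,s=np.cos(np.radians(p[3])),np.sin(np.radians(p[3])); d=(np.array(t)-p)
    return np.round([-d[2]*100,(d[0]*c+d[1]*s)*100,(d[0]*s-d[1]*c)*100,-d[3]/10,0,0],2)
def did(row):
    p=load(); c,s=np.cos(np.radians(p[3])),np.sin(np.radians(p[3])); x,y,z=np.array(row[:3])/100
    p=p+np.array([y*c+z*s,y*s-z*c,-x,-row[3]*10]); save(p); return p
def chk():
    from station import r
    S=r.sense(); R=S['ee_rot']; p=load()
    yaw=np.degrees(np.arctan2(R[1,1],R[0,1]))
    print('t',round(S['time_s'],2),'tcp',S['tcp_pos'].round(4),'yaw',yaw.round(2),'tilt',np.degrees(np.arccos(-R[2,0])).round(2),'cmd',p.round(4),'F',S['wrist_force'].round(1),'M',S['moment'].round(2),'w',round(S['gripper_width']*87,1),'q',S['joints'].round(1)[[0,5]])
E
python3 - <<'E'
from mv import *
save([.18,-.599,.202,106.72]); chk()
print(to([.25,-.43,.202,125]),to([.38,-.15,.202,150]),to([.524,.168,.102,184]))
E
```

```text
t 0.1 tcp [ 0.1796 -0.598   0.2014] yaw 106.71 tilt 0.11 cmd [  0.18   -0.599   0.202 106.72 ] F [-0.4 -0.4  0. ] M [ 0.   -0.   -0.04] w 87.0 q [-58.5 -14.8]
[-0.   14.17 11.57 -1.83  0.    0.  ] [-0.   37.25 32.07 -4.33  0.    0.  ] [10.   63.56 55.01 -7.73  0.    0.  ]
```

Request:
play_rows(
  plan=[
    [[0,4.2,3.6,-0.6,0,0],[0,8.4,7.2,-1.2,0,0],[0,12.6,10.8,-1.8,0,0],[0,16.8,14.4,-2.4,0,0],[0,21,18,-3,0,0]],
  ],
  hand=1,
)

```text
time_s: 0.72
tcp_pos: [0.292, -0.3439, 0.2021]
ee_rot: [[-0.0, -0.73, 0.683], [0.0, 0.683, 0.73], [-1.0, 0.0, 0.0]]
wrist_force: [0.8, 0.2, 0.3]
gripper_width: 0.998
```

Run:
```python
from mv import *
did([0,21,18,-3,0,0]); chk(); print(to([.524,.168,.102,184]))
```

```text
t 0.72 tcp [ 0.292  -0.3439  0.2021] yaw 136.89 tilt 0.02 cmd [  0.292   -0.3461   0.202  136.72  ] F [0.8 0.2 0.3] M [ 0.   -0.07 -0.01] w 86.9 q [-28.9 -14.2]
[10.   18.35 53.33 -4.73  0.    0.  ]
```

Request:
play_rows(
  plan=[
    [[0,1.8,5.3,-0.5,0,0],[0,3.6,10.6,-1,0,0],[0,5.4,15.9,-1.5,0,0],[0,7.2,21.2,-2,0,0],[0,9,26.5,-2.5,0,0]],
  ],
)

```text
time_s: 1.35
tcp_pos: [0.4081, -0.0892, 0.2024]
ee_rot: [[0.0, -0.951, 0.311], [0.0, 0.311, 0.951], [-1.0, -0.0, 0.0]]
wrist_force: [0.7, -0.4, -0.2]
gripper_width: 0.999
```

Run:
```python
from mv import *
did([0,9,26.5,-2.5,0,0]); chk(); print(to([.524,.168,.102,184]))
```

```text
t 1.35 tcp [ 0.4081 -0.0892  0.2024] yaw 161.9 tilt 0.01 cmd [ 4.0810e-01 -9.1500e-02  2.0200e-01  1.6172e+02] F [ 0.7 -0.4 -0.2] M [ 0.   -0.01  0.01] w 86.9 q [ 10.2 -28.3]
[10.   -2.86 28.27 -2.23  0.    0.  ]
```

Request:
play_rows(
  plan=[
    [[1.5,-0.6,5.7,-0.45,0,0],[3,-1.2,11.4,-0.9,0,0],[4.5,-1.8,17.1,-1.35,0,0],[6,-2.4,22.8,-1.8,0,0],[7,-2.86,28.3,-2.23,0,0]],
  ],
)

```text
time_s: 1.98
tcp_pos: [0.5239, 0.1703, 0.1312]
ee_rot: [[-0.001, -0.997, -0.073], [-0.001, -0.073, 0.997], [-1.0, 0.002, -0.001]]
wrist_force: [-0.1, -0.6, -0.2]
gripper_width: 0.999
```

Run:
```python
from mv import *
did([7,-2.86,28.3,-2.23,0,0]); chk(); print(to([.524,.168,.102,184]))
from h import *
for n in('top','scene'):
    im,d=r.capture(n); cv2.imwrite(f'pics/{n}1.png',im); np.save(f'{n}1.npy',d)
chk()
im=np.hstack([cv2.resize(cv2.imread('pics/top1.png')[170:290,170:290],(400,400)),cv2.resize(cv2.imread('pics/scene1.png')[150:290,270:410],(400,400))]); cv2.imwrite('pics/c1.png',im)
```

```text
t 1.98 tcp [0.5239 0.1703 0.1312] yaw -175.82 tilt 0.1 cmd [5.2410e-01 1.6830e-01 1.3200e-01 1.8402e+02] F [-0.1 -0.6 -0.2] M [-0.01  0.03 -0.05] w 86.9 q [ 34.9 -30.7]
[ 3.    0.01 -0.03  0.    0.    0.  ]
t 2.08 tcp [0.5251 0.1727 0.1302] yaw -175.69 tilt 0.09 cmd [5.2410e-01 1.6830e-01 1.3200e-01 1.8402e+02] F [-1.  -1.   0.1] M [-0.02  0.25  0.02] w 87.0 q [ 35.  -30.7]
```

View pics/c1.png

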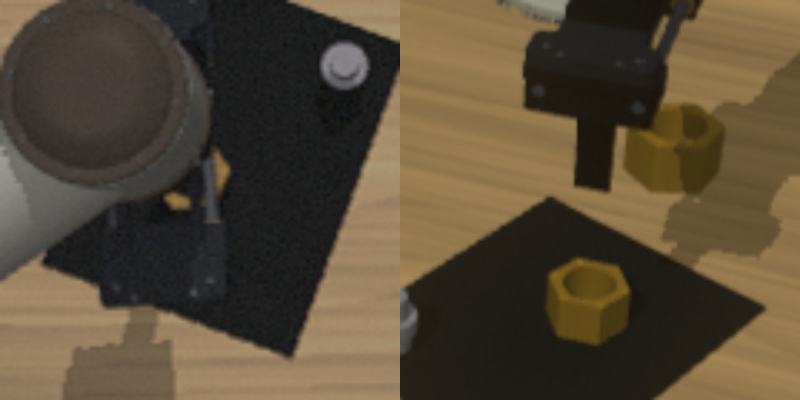

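Request:
play_rows(
  plan=[
    [[1,0,0,0,0,0],[1,0,0,0,0,0],[1,0,0,0,0,0]],
  ],
)

```text
time_s: 2.45
tcp_pos: [0.5237, 0.1677, 0.1227]
ee_rot: [[0.0, -0.998, -0.069], [0.0, -0.069, 0.998], [-1.0, -0.0, 0.0]]
wrist_force: [-0.9, -0.3, 0.4]
gripper_width: 0.996
```

Run:
```python
from mv import *
did([1,0,0,0,0,0]); chk()
from h import *
for n in('scene','top'):
    im,d=r.capture(n); chk();cv2.imwrite(f'pics/{n}2.png',im); np.save(f'{n}2.npy',d)
```

```text
t 2.45 tcp [0.5237 0.1677 0.1227] yaw -176.05 tilt 0.02 cmd [5.2410e-01 1.6830e-01 1.2200e-01 1.8402e+02] F [-0.9 -0.3  0.4] M [ 0.02  0.06 -0.04] w 86.7 q [ 34.7 -30.7]
t 2.5 tcp [0.5239 0.1679 0.1229] yaw -176.05 tilt 0.05 cmd [5.2410e-01 1.6830e-01 1.2200e-01 1.8402e+02] F [-0.6  0.   0.1] M [0.05 0.1  0.05] w 86.6 q [ 34.7 -30.7]
t 2.55 tcp [0.524  0.1681 0.123 ] yaw -176.04 tilt 0.06 cmd [5.2410e-01 1.6830e-01 1.2200e-01 1.8402e+02] F [-0.2 -0.4  0.2] M [ 0.06  0.13 -0.04] w 87.0 q [ 34.7 -30.7]
```

Run:
```python
from h import *
for n in('scene','top'):
    d=np.load(f'{n}2.npy'); W=cloud(n,d)
    m=(np.abs(W[...,0]-.58)<.04)&(np.abs(W[...,1]-.168)<.03)&(W[...,2]>.11)&(W[...,2]<.16)
    c=W[m]; print(n,m.sum(),np.percentile(c,[2,50,98],axis=0).round(4) if m.sum() else '')
    for s in np.arange(.115,.165,.008):
        k=c[np.abs(c[:,2]-s)<.004]
        if len(k)>3: print(s.round(3),len(k),k.mean(0).round(4),k[:,1].min().round(4),k[:,1].max().round(4))
im=cv2.imread('pics/scene2.png'); cv2.imwrite('pics/c2.png',cv2.resize(im[170:290,290:410],(600,600),interpolation=cv2.INTER_CUBIC))
```

```text
scene 109 [[0.5721 0.1606 0.142 ]
 [0.576  0.1716 0.1512]
 [0.5786 0.1819 0.1594]]
0.139 10 [0.5746 0.1711 0.1423] 0.161 0.1807
0.147 41 [0.5758 0.1716 0.1472] 0.1608 0.1821
0.155 52 [0.5763 0.1713 0.1549] 0.16 0.1826
0.163 6 [0.5757 0.1732 0.1593] 0.164 0.1819
top 0
```

View pics/c2.png

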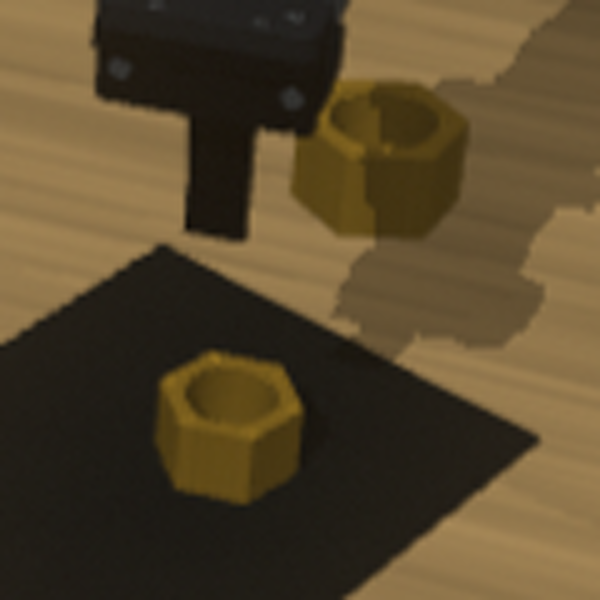

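The scene crop shows the finger above and beside the chosen nut at crop (230,430), which is the small brass one. The bigger one is behind it at (380,160). The opened fingertips sit about 15 mm above the TCP because the jaws swing on an arc. Descending now.

Request:
play_rows(
  plan=[
    [[4,0,0,0,0,0],[8,0,0,0,0,0],[10,0,0,0,0,0],[11,0,0,0,0,0],[11.4,0,0,0,0,0]],
  ],
)

```text
time_s: 3.18
tcp_pos: [0.5242, 0.1687, 0.0085]
ee_rot: [[0.001, -0.998, -0.07], [0.0, -0.07, 0.998], [-1.0, -0.001, 0.0]]
wrist_force: [-0.2, -0.4, 0.0]
gripper_width: 0.994
```

Run:
```python
from mv import *
did([11.4,0,0,0,0,0]); chk()
from h import *
ims=[]
for n in('scene','top'):
    im,d=r.capture(n); chk();cv2.imwrite(f'pics/{n}3.png',im); np.save(f'{n}3.npy',d); ims.append(im)
cv2.imwrite('pics/c3.png',np.hstack([cv2.resize(ims[0][200:300,290:390],(400,400),interpolation=cv2.INTER_CUBIC),cv2.resize(ims[1][170:270,180:280],(400,400),interpolation=cv2.INTER_CUBIC)]))
```

```text
t 3.17 tcp [0.5242 0.1687 0.0085] yaw -176.0 tilt 0.04 cmd [5.2410e-01 1.6830e-01 8.0000e-03 1.8402e+02] F [-0.2 -0.4  0. ] M [ 0.05  0.12 -0.02] w 86.5 q [ 34.7 -30.7]
t 3.23 tcp [0.5242 0.1687 0.0084] yaw -175.99 tilt 0.03 cmd [5.2410e-01 1.6830e-01 8.0000e-03 1.8402e+02] F [-0.1 -0.1  0.8] M [ 0.02  0.13 -0.01] w 86.9 q [ 34.7 -30.7]
t 3.27 tcp [0.5243 0.1688 0.0089] yaw -175.98 tilt 0.06 cmd [5.2410e-01 1.6830e-01 8.0000e-03 1.8402e+02] F [ 1.3 -0.7  0.8] M [0.   0.12 0.04] w 86.7 q [ 34.7 -30.7]
```

View pics/c3.png

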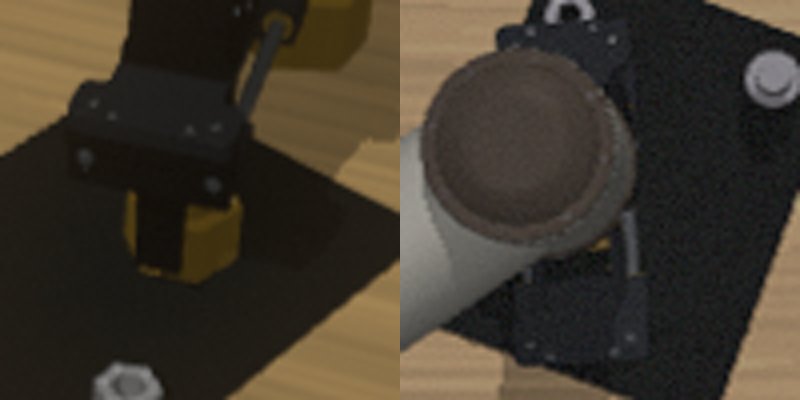

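Run:
```python
from fit import *
f,cx,cy,R,t,c=cal('scene'); print('cam',(-R.T@t).round(3))
print(projs('scene',hexpts(.524,.168,4,.003,.035)).round(1).tolist())
for x in(.57,.5825):
  for y in (.1587,.1687,.1787): print(x,y,np.round(proj('scene',[x,y+.004,.03]),1))
```

```text
cam [1.335 0.382 0.675]
[[338.4, 270.4], [348.5, 264.4], [344.3, 255.4], [330.4, 252.4], [320.4, 258.2], [324.1, 267.2], [339.7, 257.6], [349.9, 251.6], [345.6, 242.8], [331.5, 239.9], [321.3, 245.5], [325.1, 254.4]]
0.57 0.1587 [325.2 263.4]
0.57 0.1687 [330.2 264.8]
0.57 0.1787 [335.2 266.2]
0.5825 0.1587 [323.1 267.3]
0.5825 0.1687 [328.1 268.7]
0.5825 0.1787 [333.1 270. ]
```

The projected finger centre of about 330 px matches the image, so the camera and robot agree to about 2 mm. Closing the gripper.

Request:
play_rows(
  plan=[
    [[0,0,0,0,0,0],[0,0,0,0,0,0],[0,0,0,0,0,0],[0,0,0,0,0,0],[0,0,0,0,0,0]],
  ],
  hand=0,
)

```text
time_s: 3.9
tcp_pos: [0.5236, 0.1686, 0.0084]
ee_rot: [[-0.001, -0.998, -0.07], [-0.0, -0.07, 0.998], [-1.0, 0.001, -0.0]]
wrist_force: [-0.8, 0.1, 0.7]
gripper_width: 0.571
```

Run:
```python
from mv import *
chk()
```

```text
t 3.9 tcp [0.5236 0.1686 0.0084] yaw -175.98 tilt 0.04 cmd [5.2410e-01 1.6830e-01 8.0000e-03 1.8402e+02] F [-0.8  0.1  0.7] M [0.08 0.39 0.02] w 49.7 q [ 34.7 -30.7]
```

Request:
play_rows(
  plan=[
    [[-0.5,0,0,0,0,0],[-2,0,0,0,0,0],[-5,0,0,0,0,0],[-10,0,0,0,0,0],[-14,0,0,0,0,0]],
  ],
)

```text
time_s: 4.53
tcp_pos: [0.5241, 0.1688, 0.1511]
ee_rot: [[0.002, -0.998, -0.07], [0.001, -0.07, 0.998], [-1.0, -0.002, 0.001]]
wrist_force: [0.4, -0.0, -4.0]
gripper_width: 0.57
```

Run:
```python
from mv import *
did([-14,0,0,0,0,0]); chk(); print(to([.532,-.1755,.148,104]))
```

```text
t 4.53 tcp [0.5241 0.1688 0.1511] yaw -175.97 tilt 0.12 cmd [5.2410e-01 1.6830e-01 1.4800e-01 1.8402e+02] F [ 0.4 -0.  -4. ] M [ 0.1  -0.    0.02] w 49.6 q [ 34.7 -30.7]
[  0.     1.62 -34.35   8.     0.     0.  ]
```

Request:
play_rows(
  plan=[
    [[0,0.2,-3,1,0,0],[0,0.4,-7.5,2,0,0],[0,0.6,-12,3,0,0],[0,0.8,-16.5,4,0,0],[0,1,-21,5,0,0]],
  ],
)

```text
time_s: 5.15
tcp_pos: [0.5283, -0.0429, 0.1492]
ee_rot: [[0.001, -0.691, 0.723], [0.0, 0.723, 0.691], [-1.0, -0.0, 0.001]]
wrist_force: [0.8, -0.9, -2.5]
gripper_width: 0.571
```

Run:
```python
from mv import *
did([0,1,-21,5,0,0]); chk(); print(to([.532,-.1755,.148,104]))
```

```text
t 5.15 tcp [ 0.5283 -0.0429  0.1492] yaw 133.7 tilt 0.05 cmd [ 5.2880e-01 -4.1900e-02  1.4800e-01  1.3402e+02] F [ 0.8 -0.9 -2.5] M [ 0.08 -0.08 -0.06] w 49.7 q [ 12.9 -59.2]
[ 0.   -9.83 -9.05  3.    0.    0.  ]
```

Request:
play_rows(
  plan=[
    [[0,-3.3,-3,1,0,0],[0,-6.6,-6,2,0,0],[0,-9,-8.3,2.8,0,0],[0,-9.83,-9.05,3,0,0],[0,-9.83,-9.05,3,0,0]],
  ],
)

```text
time_s: 5.78
tcp_pos: [0.5316, -0.1753, 0.1486]
ee_rot: [[0.0, -0.242, 0.97], [0.0, 0.97, 0.242], [-1.0, 0.0, 0.0]]
wrist_force: [-0.0, -0.0, -3.3]
gripper_width: 0.564
```

Request:
play_rows(
  plan=[
    [[0,0,0,0,0,0],[0,0,0,0,0,0]],
  ],
)

```text
time_s: 6.02
tcp_pos: [0.532, -0.174, 0.1485]
ee_rot: [[0.0, -0.244, 0.97], [0.0, 0.97, 0.244], [-1.0, 0.0, 0.0]]
wrist_force: [-0.1, 0.8, -3.8]
gripper_width: 0.569
```

Run:
```python
from mv import *
did([0,-9.83,-9.05,3,0,0]); chk()
from h import *
ims=[]
for n in('scene','top'):
    im,d=r.capture(n); chk();cv2.imwrite(f'pics/{n}4.png',im); np.save(f'{n}4.npy',d); ims.append(im)
cv2.imwrite('pics/c4.png',np.hstack([cv2.resize(ims[0][130:230,130:230],(400,400),interpolation=cv2.INTER_CUBIC),cv2.resize(ims[1][160:260,320:420],(400,400),interpolation=cv2.INTER_CUBIC)]))
```

```text
t 6.03 tcp [ 0.532  -0.174   0.1485] yaw 104.13 tilt 0.01 cmd [  0.532   -0.1755   0.148  104.02  ] F [-0.1  0.8 -3.8] M [-0.02 -0.01  0.02] w 49.5 q [ -1.5 -74.3]
t 6.08 tcp [ 0.532  -0.1741  0.1485] yaw 104.12 tilt 0.01 cmd [  0.532   -0.1755   0.148  104.02  ] F [ 0.6  0.  -3.3] M [-0.02  0.01 -0.02] w 49.4 q [ -1.5 -74.3]
t 6.12 tcp [ 0.532  -0.1743  0.1485] yaw 104.11 tilt 0.01 cmd [  0.532   -0.1755   0.148  104.02  ] F [-0.4  0.8 -1.9] M [-0.03 -0.01  0.02] w 49.2 q [ -1.6 -74.3]
```

View pics/c4.png

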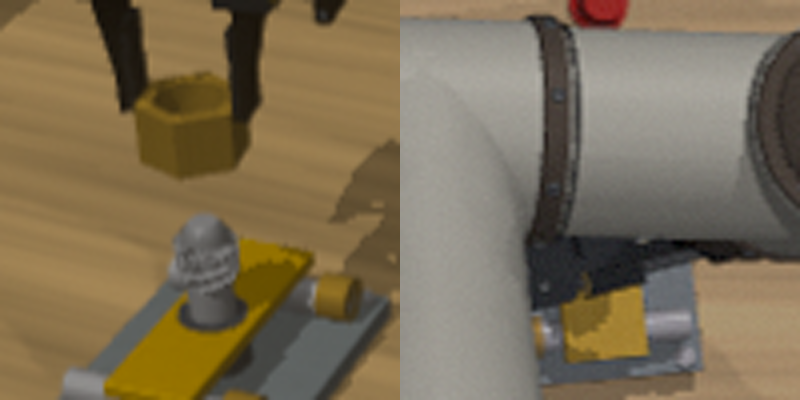

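```bash
cat > ov.py <<'E'
from fit import *
def overlay(im,nut,stud,out,box=(130,130,100),S=8):
    u0,v0,w=box; c=cv2.resize(im[v0:v0+w,u0:u0+w],(w*S,w*S),interpolation=cv2.INTER_CUBIC)
    c=c[:600*1] if w*S<=600 else c
    def poly(P,col):
        p=((projs('scene',P)-(u0,v0)+.5)*S).round().astype(int); cv2.polylines(c,[p],True,col,1)
    if nut is not None:
        h=hexpts(*nut[:2],nut[3],nut[2],nut[2]+.032); poly(h[:6],(255,0,255)); poly(h[6:],(255,0,255))
    a=np.linspace(0,2*np.pi,60)
    for rr,z in((.0075,.102),(.0124,.096),(.0124,.09),(.017,.09),(.017,.083)):
        poly(np.stack([stud[0]+rr*np.cos(a),stud[1]+rr*np.sin(a),0*a+z],1),(255,255,0))
    cv2.imwrite(out,c)
E
python3 - <<'E'
from ov import *
im=cv2.imread('pics/scene4.png')
overlay(im,(.532,-.1743,.1435,104.1-60),(.532,-.1755),'pics/ov4.png',(150,140,60),10)
E
```

```text
(no output)
```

View pics/ov4.png

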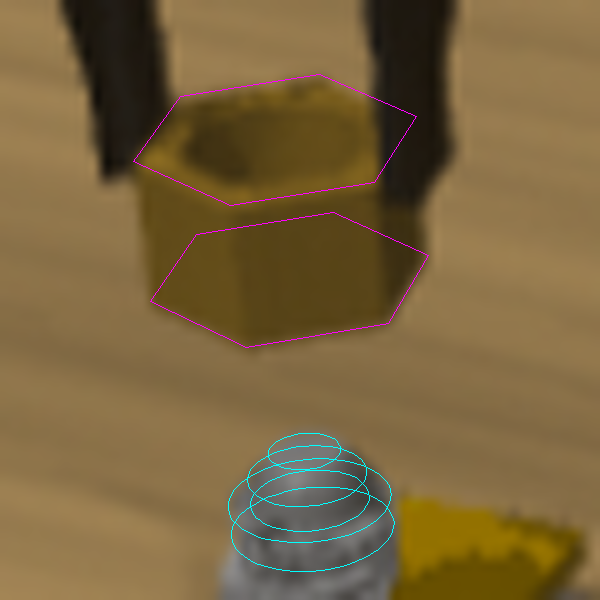

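Run:
```python
from ov import *
im=cv2.imread('pics/scene4.png').astype(np.float32); im=np.clip(im*1.8,0,255).astype(np.uint8)
overlay(im,(.532,-.1743,.1435,104.1-60),(.532,-.1755),'pics/ov4a.png',(160,178,30),14)
overlay(im,(.532,-.1743,.1435,104.1-60),(.532,-.1735),'pics/ov4b.png',(160,178,30),14)
a=cv2.imread('pics/ov4a.png');b=cv2.imread('pics/ov4b.png'); 
raw=cv2.resize(im[178:208,160:190],(420,420),interpolation=cv2.INTER_NEAREST)
cv2.imwrite('pics/ov4c.png',np.hstack([cv2.resize(raw,(390,390)),cv2.resize(b,(390,390))]))
```

```text
(no output)
```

View pics/ov4c.png

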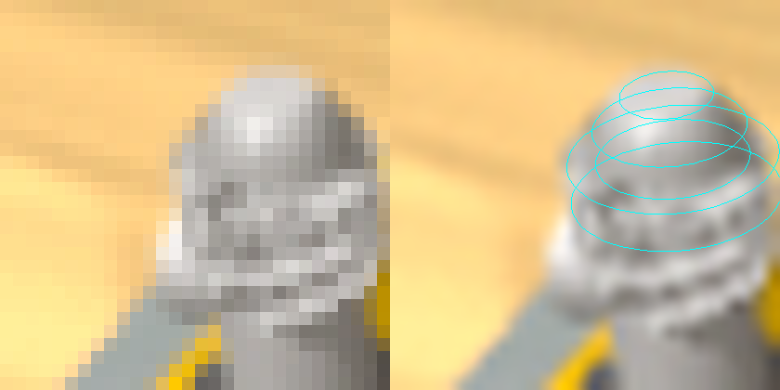

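The overlay shows the nut held square at its nominal pose. The stud axis is near (0.532, -0.1735) in the same view, so I'll shift 1.5 mm in +y and come down to just above the tip.

Run:
```python
from mv import *
print(to([.532,-.174,.113,104.02]), to([.532,-.174,.113,104.02]))
```

```text
[3.5  0.14 0.03 0.   0.   0.  ] [3.5  0.14 0.03 0.   0.   0.  ]
```

Request:
play_rows(
  plan=[
    [[1,0.15,-0.04,0,0,0],[2,0.15,-0.04,0,0,0],[3,0.15,-0.04,0,0,0],[3.5,0.15,-0.04,0,0,0],[3.5,0.15,-0.04,0,0,0]],
  ],
)

```text
time_s: 6.75
tcp_pos: [0.5308, -0.1738, 0.1127]
ee_rot: [[-0.001, -0.242, 0.97], [0.0, 0.97, 0.242], [-1.0, 0.0, -0.001]]
wrist_force: [0.5, 0.4, -3.0]
gripper_width: 0.57
```

Run:
```python
from mv import *
did([3.5,.15,-.04,0,0,0]); chk()
from ov import *
im,d=r.capture('scene'); cv2.imwrite('pics/scene5.png',im); chk()
im=np.clip(im*1.6,0,255).astype(np.uint8)
overlay(im,(.532,-.174,.108,44.1),(.532,-.174),'pics/ov5.png',(155,160,50),12)
```

```text
t 6.75 tcp [ 0.5308 -0.1738  0.1127] yaw 104.01 tilt 0.07 cmd [  0.5313  -0.1741   0.113  104.02  ] F [ 0.5  0.4 -3. ] M [-0.01  0.02 -0.01] w 49.6 q [ -1.5 -74.5]
t 6.8 tcp [ 0.5312 -0.1738  0.1132] yaw 104.02 tilt 0.01 cmd [  0.5313  -0.1741   0.113  104.02  ] F [ 0.4 -0.3 -3.6] M [ 0.01 -0.01  0.01] w 49.6 q [ -1.5 -74.5]
```

View pics/ov5.png

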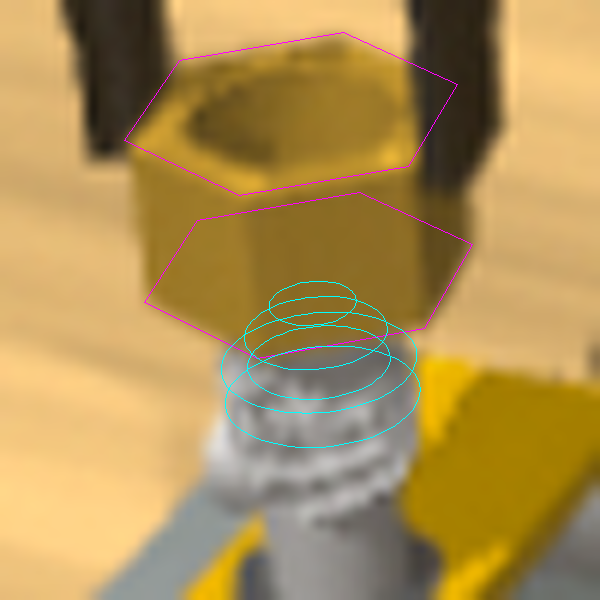

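Request:
play_rows(
  plan=[
    [[0.3,0,0.03,0,0,0],[0.6,0,0.03,0,0,0],[0.8,0,0.03,0,0,0],[0.8,0,0.03,0,0,0]],
  ],
)

```text
time_s: 7.3
tcp_pos: [0.5312, -0.1736, 0.1052]
ee_rot: [[-0.0, -0.242, 0.97], [0.0, 0.97, 0.242], [-1.0, 0.0, -0.0]]
wrist_force: [-0.2, -0.1, -3.2]
gripper_width: 0.57
```

Run:
```python
from mv import *
did([.8,0,.03,0,0,0]); chk()
```

```text
t 7.3 tcp [ 0.5312 -0.1736  0.1052] yaw 104.02 tilt 0.03 cmd [  0.5316  -0.1741   0.105  104.02  ] F [-0.2 -0.1 -3.2] M [-0.02  0.01  0.  ] w 49.6 q [ -1.5 -74.5]
```

Request:
play_rows(
  plan=[
    [[0.2,0,0,0,0,0],[0.3,0,0,0,0,0],[0.4,0,0,0,0,0]],
  ],
)

```text
time_s: 7.68
tcp_pos: [0.5314, -0.1736, 0.1013]
ee_rot: [[-0.0, -0.242, 0.97], [-0.0, 0.97, 0.242], [-1.0, -0.0, -0.0]]
wrist_force: [-0.3, 1.1, -3.6]
gripper_width: 0.57
```

Run:
```python
from mv import *
did([.4,0,0,0,0,0]); chk()
```

```text
t 7.67 tcp [ 0.5314 -0.1736  0.1013] yaw 104.02 tilt 0.0 cmd [ 5.3160e-01 -1.7410e-01  1.0100e-01  1.0402e+02] F [-0.3  1.1 -3.6] M [-0.02 -0.03 -0.02] w 49.6 q [ -1.5 -74.5]
```

No contact force so far, only the nut's 3.5 N weight. Continuing down in small steps.

Request:
play_rows(
  plan=[
    [[0.1,0,0,0,0,0],[0.2,0,0,0,0,0],[0.2,0,0,0,0,0]],
  ],
)

```text
time_s: 8.05
tcp_pos: [0.5313, -0.1736, 0.0992]
ee_rot: [[-0.0, -0.242, 0.97], [0.0, 0.97, 0.242], [-1.0, 0.0, -0.0]]
wrist_force: [0.7, 0.5, -3.0]
gripper_width: 0.566
```

Run:
```python
from mv import *
did([.2,0,0,0,0,0]); chk()
```

```text
t 8.05 tcp [ 0.5313 -0.1736  0.0992] yaw 104.02 tilt 0.01 cmd [ 5.3160e-01 -1.7410e-01  9.9000e-02  1.0402e+02] F [ 0.7  0.5 -3. ] M [ 0.01 -0.02 -0.02] w 49.3 q [ -1.5 -74.5]
```

Request:
play_rows(
  plan=[
    [[0.1,0,0,0,0,0],[0.2,0,0,0,0,0],[0.2,0,0,0,0,0]],
  ],
)

```text
time_s: 8.43
tcp_pos: [0.5313, -0.1736, 0.0972]
ee_rot: [[-0.0, -0.242, 0.97], [0.0, 0.97, 0.242], [-1.0, 0.0, -0.0]]
wrist_force: [-0.4, -0.1, -2.7]
gripper_width: 0.572
```

Run:
```python
from mv import *
did([.2,0,0,0,0,0]); chk()
```

```text
t 8.43 tcp [ 0.5313 -0.1736  0.0972] yaw 104.02 tilt 0.01 cmd [ 5.3160e-01 -1.7410e-01  9.7000e-02  1.0402e+02] F [-0.4 -0.1 -2.7] M [-0.03  0.03 -0.03] w 49.8 q [ -1.5 -74.5]
```

Request:
play_rows(
  plan=[
    [[0.1,0,0,0,0,0],[0.1,0,0,0,0,0]],
  ],
)

```text
time_s: 8.68
tcp_pos: [0.5313, -0.1736, 0.0963]
ee_rot: [[-0.0, -0.242, 0.97], [0.0, 0.97, 0.242], [-1.0, 0.0, -0.0]]
wrist_force: [-0.0, -1.1, -3.6]
gripper_width: 0.572
```

Run:
```python
from mv import *
did([.1,0,0,0,0,0]); chk()
```

```text
t 8.68 tcp [ 0.5313 -0.1736  0.0963] yaw 104.02 tilt 0.01 cmd [ 5.3160e-01 -1.7410e-01  9.6000e-02  1.0402e+02] F [-0.  -1.1 -3.6] M [0.04 0.07 0.02] w 49.8 q [ -1.5 -74.5]
```

Request:
play_rows(
  plan=[
    [[0.1,0,0,0,0,0],[0.1,0,0,0,0,0]],
  ],
)

```text
time_s: 8.93
tcp_pos: [0.5315, -0.1736, 0.0954]
ee_rot: [[0.0, -0.242, 0.97], [-0.0, 0.97, 0.242], [-1.0, -0.0, 0.0]]
wrist_force: [0.7, -0.2, -2.5]
gripper_width: 0.569
```

Run:
```python
from mv import *
did([.1,0,0,0,0,0]); chk()
```

```text
t 8.93 tcp [ 0.5315 -0.1736  0.0954] yaw 104.02 tilt 0.01 cmd [ 5.3160e-01 -1.7410e-01  9.5000e-02  1.0402e+02] F [ 0.7 -0.2 -2.5] M [-0.    0.03 -0.03] w 49.5 q [ -1.5 -74.5]
```

Request:
play_rows(
  plan=[
    [[0.1,0,0,0,0,0],[0.1,0,0,0,0,0]],
  ],
)

```text
time_s: 9.18
tcp_pos: [0.5316, -0.1737, 0.095]
ee_rot: [[0.001, -0.243, 0.97], [-0.0, 0.97, 0.243], [-1.0, -0.0, 0.001]]
wrist_force: [-0.6, 0.8, 1.5]
gripper_width: 0.569
```

Run:
```python
from mv import *
did([.1,0,0,0,0,0]); chk()
```

```text
t 9.18 tcp [ 0.5316 -0.1737  0.095 ] yaw 104.03 tilt 0.04 cmd [ 5.3160e-01 -1.7410e-01  9.4000e-02  1.0402e+02] F [-0.6  0.8  1.5] M [ 0.26  0.37 -0.03] w 49.5 q [ -1.5 -74.5]
```

Contact came at TCP z≈0.095 m, which puts the underside at 90 mm on the thread end, with about 5 N. Now I'll turn counter-clockwise in small steps and watch force and height.

Request:
play_rows(
  plan=[
    [[0.03,0,0,-0.3,0,0],[0.05,0,0,-0.6,0,0],[0.05,0,0,-0.6,0,0]],
  ],
)

```text
time_s: 9.55
tcp_pos: [0.5323, -0.1739, 0.0949]
ee_rot: [[0.002, -0.342, 0.94], [-0.001, 0.94, 0.342], [-1.0, -0.002, 0.002]]
wrist_force: [-0.2, -0.3, 3.0]
gripper_width: 0.57
```

Run:
```python
from mv import *
did([.05,0,0,-.6,0,0]); chk()
```

```text
t 9.55 tcp [ 0.5323 -0.1739  0.0949] yaw 110.02 tilt 0.14 cmd [ 5.3160e-01 -1.7410e-01  9.3500e-02  1.1002e+02] F [-0.2 -0.3  3. ] M [ 0.    0.13 -0.01] w 49.6 q [ -1.5 -68.5]
```

Request:
play_rows(
  plan=[
    [[0,0,0,-0.3,0,0],[0,0,0,-0.6,0,0],[0,0,0,-0.6,0,0]],
  ],
)

```text
time_s: 9.93
tcp_pos: [0.5324, -0.1738, 0.0949]
ee_rot: [[0.002, -0.438, 0.899], [-0.001, 0.899, 0.438], [-1.0, -0.002, 0.002]]
wrist_force: [-0.5, -0.3, 5.4]
gripper_width: 0.568
```

Run:
```python
from mv import *
did([0,0,0,-.6,0,0]); chk()
```

```text
t 9.93 tcp [ 0.5324 -0.1738  0.0949] yaw 115.98 tilt 0.14 cmd [ 5.3160e-01 -1.7410e-01  9.3500e-02  1.1602e+02] F [-0.5 -0.3  5.4] M [ 0.09  0.1  -0.02] w 49.4 q [ -1.5 -62.6]
```

Request:
play_rows(
  plan=[
    [[0,0,0,-0.3,0,0],[0,0,0,-0.6,0,0],[0,0,0,-0.6,0,0]],
  ],
)

```text
time_s: 10.3
tcp_pos: [0.5325, -0.1737, 0.0949]
ee_rot: [[0.003, -0.53, 0.848], [-0.001, 0.848, 0.53], [-1.0, -0.002, 0.002]]
wrist_force: [0.6, 0.3, 4.5]
gripper_width: 0.567
```

Run:
```python
from mv import *
did([0,0,0,-.6,0,0]); chk()
```

```text
t 10.3 tcp [ 0.5325 -0.1737  0.0949] yaw 121.98 tilt 0.15 cmd [ 5.3160e-01 -1.7410e-01  9.3500e-02  1.2202e+02] F [0.6 0.3 4.5] M [0.23 0.1  0.01] w 49.3 q [ -1.5 -56.6]
```

Request:
play_rows(
  plan=[
    [[0,0,0,-0.3,0,0],[0,0,0,-0.6,0,0],[0,0,0,-0.6,0,0]],
  ],
)

```text
time_s: 10.68
tcp_pos: [0.5324, -0.1737, 0.0948]
ee_rot: [[0.002, -0.615, 0.788], [-0.001, 0.788, 0.615], [-1.0, -0.002, 0.002]]
wrist_force: [-0.9, 0.7, 4.9]
gripper_width: 0.571
```

Run:
```python
from mv import *
did([0,0,0,-.6,0,0]); chk()
```

```text
t 10.68 tcp [ 0.5324 -0.1737  0.0948] yaw 127.98 tilt 0.14 cmd [ 5.3160e-01 -1.7410e-01  9.3500e-02  1.2802e+02] F [-0.9  0.7  4.9] M [0.29 0.19 0.03] w 49.7 q [ -1.5 -50.6]
```

Request:
play_rows(
  plan=[
    [[0,0,0,-0.3,0,0],[0,0,0,-0.6,0,0],[0,0,0,-0.6,0,0]],
  ],
)

```text
time_s: 11.05
tcp_pos: [0.5324, -0.1738, 0.0949]
ee_rot: [[0.002, -0.694, 0.72], [-0.001, 0.72, 0.694], [-1.0, -0.002, 0.001]]
wrist_force: [-0.6, 0.9, 4.6]
gripper_width: 0.568
```

Run:
```python
from mv import *
did([0,0,0,-.6,0,0]); chk()
```

```text
t 11.05 tcp [ 0.5324 -0.1738  0.0949] yaw 133.98 tilt 0.14 cmd [ 5.3160e-01 -1.7410e-01  9.3500e-02  1.3402e+02] F [-0.6  0.9  4.6] M [ 0.11  0.23 -0.03] w 49.4 q [ -1.5 -44.6]
```

Request:
play_rows(
  plan=[
    [[0,0,0,-0.3,0,0],[0,0,0,-0.6,0,0],[0,0,0,-0.6,0,0]],
  ],
)

```text
time_s: 11.42
tcp_pos: [0.5323, -0.1737, 0.0949]
ee_rot: [[0.002, -0.766, 0.643], [-0.0, 0.643, 0.766], [-1.0, -0.002, 0.001]]
wrist_force: [-0.4, 1.9, 5.3]
gripper_width: 0.57
```

Run:
```python
from mv import *
did([0,0,0,-.6,0,0]); chk()
```

```text
t 11.43 tcp [ 0.5323 -0.1737  0.0949] yaw 139.97 tilt 0.13 cmd [ 5.3160e-01 -1.7410e-01  9.3500e-02  1.4002e+02] F [-0.4  1.9  5.3] M [ 0.42  0.25 -0.  ] w 49.6 q [ -1.5 -38.6]
```

Request:
play_rows(
  plan=[
    [[0,0,0,-0.3,0,0],[0,0,0,-0.6,0,0],[0,0,0,-0.6,0,0]],
  ],
)

```text
time_s: 11.8
tcp_pos: [0.5323, -0.1737, 0.0948]
ee_rot: [[0.002, -0.829, 0.559], [-0.0, 0.559, 0.829], [-1.0, -0.002, 0.001]]
wrist_force: [-0.3, 0.4, 5.2]
gripper_width: 0.574
```

Run:
```python
from mv import *
did([0,0,0,-.6,0,0]); chk()
```

```text
t 11.8 tcp [ 0.5323 -0.1737  0.0948] yaw 145.98 tilt 0.13 cmd [ 5.3160e-01 -1.7410e-01  9.3500e-02  1.4602e+02] F [-0.3  0.4  5.2] M [ 0.32  0.21 -0.  ] w 49.9 q [ -1.5 -32.6]
```

Request:
play_rows(
  plan=[
    [[0,0,0,-0.3,0,0],[0,0,0,-0.6,0,0],[0,0,0,-0.6,0,0]],
  ],
)

```text
time_s: 12.18
tcp_pos: [0.5323, -0.1737, 0.0948]
ee_rot: [[0.002, -0.883, 0.47], [-0.0, 0.47, 0.883], [-1.0, -0.002, 0.001]]
wrist_force: [-0.8, 0.7, 5.1]
gripper_width: 0.572
```

Run:
```python
from mv import *
did([0,0,0,-.6,0,0]); chk()
```

```text
t 12.18 tcp [ 0.5323 -0.1737  0.0948] yaw 151.97 tilt 0.13 cmd [ 5.3160e-01 -1.7410e-01  9.3500e-02  1.5202e+02] F [-0.8  0.7  5.1] M [ 0.31  0.25 -0.06] w 49.8 q [ -1.5 -26.6]
```

Request:
play_rows(
  plan=[
    [[0,0,0,-0.3,0,0],[0,0,0,-0.6,0,0],[0,0,0,-0.6,0,0]],
  ],
)

```text
time_s: 12.55
tcp_pos: [0.5319, -0.1734, 0.0945]
ee_rot: [[0.001, -0.927, 0.375], [0.0, 0.375, 0.927], [-1.0, -0.001, 0.001]]
wrist_force: [-1.1, 1.9, 4.7]
gripper_width: 0.565
```

Run:
```python
from mv import *
did([0,0,0,-.6,0,0]); chk()
```

```text
t 12.55 tcp [ 0.5319 -0.1734  0.0945] yaw 157.96 tilt 0.07 cmd [ 5.3160e-01 -1.7410e-01  9.3500e-02  1.5802e+02] F [-1.1  1.9  4.7] M [ 0.64  0.36 -0.07] w 49.2 q [ -1.5 -20.6]
```

Request:
play_rows(
  plan=[
    [[0,0,0,-0.3,0,0],[0,0,0,-0.6,0,0],[0,0,0,-0.6,0,0]],
  ],
)

```text
time_s: 12.92
tcp_pos: [0.5308, -0.1735, 0.0928]
ee_rot: [[-0.002, -0.961, 0.277], [0.001, 0.277, 0.961], [-1.0, 0.002, 0.0]]
wrist_force: [0.0, -1.6, -3.1]
gripper_width: 0.57
```

Run:
```python
from mv import *
did([0,0,0,-.6,0,0]); chk()
```

```text
t 12.93 tcp [ 0.5308 -0.1735  0.0928] yaw 163.9 tilt 0.09 cmd [ 5.3160e-01 -1.7410e-01  9.3500e-02  1.6402e+02] F [ 0.  -1.6 -3.1] M [-0.13 -0.09 -0.01] w 49.6 q [ -1.5 -14.6]
```

At yaw 164° the support vanished: Fz is back to the nut's weight and z fell by 2 mm. The teeth are over the gaps, so I'll lower lightly.

Request:
play_rows(
  plan=[
    [[0.1,0,0,0,0,0],[0.2,0,0,0,0,0],[0.2,0,0,0,0,0]],
  ],
)

```text
time_s: 13.3
tcp_pos: [0.5311, -0.1735, 0.0915]
ee_rot: [[-0.001, -0.961, 0.276], [0.0, 0.276, 0.961], [-1.0, 0.001, -0.0]]
wrist_force: [-0.1, 0.5, -2.6]
gripper_width: 0.569
```

Run:
```python
from mv import *
did([.2,0,0,0,0,0]); chk()
```

```text
t 13.3 tcp [ 0.5311 -0.1735  0.0915] yaw 163.99 tilt 0.05 cmd [ 5.3160e-01 -1.7410e-01  9.1500e-02  1.6402e+02] F [-0.1  0.5 -2.6] M [ 0.09  0.09 -0.03] w 49.5 q [ -1.5 -14.5]
```

Request:
play_rows(
  plan=[
    [[0.1,0,0,0,0,0],[0.15,0,0,0,0,0],[0.15,0,0,0,0,0]],
  ],
)

```text
time_s: 13.68
tcp_pos: [0.5314, -0.1736, 0.0903]
ee_rot: [[-0.0, -0.961, 0.275], [0.0, 0.275, 0.961], [-1.0, 0.0, -0.0]]
wrist_force: [0.1, 0.4, -3.0]
gripper_width: 0.567
```

Run:
```python
from mv import *
did([.15,0,0,0,0,0]); chk()
```

```text
t 13.68 tcp [ 0.5314 -0.1736  0.0903] yaw 164.01 tilt 0.0 cmd [ 5.3160e-01 -1.7410e-01  9.0000e-02  1.6402e+02] F [ 0.1  0.4 -3. ] M [ 0.06  0.03 -0.04] w 49.4 q [ -1.5 -14.5]
```

Request:
play_rows(
  plan=[
    [[0.1,0,0,0,0,0],[0.1,0,0,0,0,0]],
  ],
)

```text
time_s: 13.92
tcp_pos: [0.5313, -0.1736, 0.0893]
ee_rot: [[-0.0, -0.961, 0.275], [0.0, 0.275, 0.961], [-1.0, 0.0, -0.0]]
wrist_force: [-0.9, -0.5, -3.5]
gripper_width: 0.571
```

Run:
```python
from mv import *
did([.1,0,0,0,0,0]); chk()
```

```text
t 13.93 tcp [ 0.5313 -0.1736  0.0893] yaw 164.02 tilt 0.01 cmd [ 5.3160e-01 -1.7410e-01  8.9000e-02  1.6402e+02] F [-0.9 -0.5 -3.5] M [0.   0.08 0.01] w 49.6 q [ -1.5 -14.5]
```

Request:
play_rows(
  plan=[
    [[0.1,0,0,0,0,0],[0.1,0,0,0,0,0]],
  ],
)

```text
time_s: 14.18
tcp_pos: [0.5315, -0.1736, 0.0884]
ee_rot: [[0.0, -0.961, 0.275], [-0.0, 0.275, 0.961], [-1.0, -0.0, -0.0]]
wrist_force: [0.2, 0.4, -3.1]
gripper_width: 0.567
```

Run:
```python
from mv import *
did([.1,0,0,0,0,0]); chk()
```

```text
t 14.18 tcp [ 0.5315 -0.1736  0.0884] yaw 164.02 tilt 0.01 cmd [ 5.3160e-01 -1.7410e-01  8.8000e-02  1.6402e+02] F [ 0.2  0.4 -3.1] M [ 0.    0.07 -0.04] w 49.3 q [ -1.5 -14.5]
```

Request:
play_rows(
  plan=[
    [[0.07,0,0,0,0,0],[0.07,0,0,0,0,0]],
  ],
)

```text
time_s: 14.42
tcp_pos: [0.5316, -0.1737, 0.0882]
ee_rot: [[0.001, -0.961, 0.275], [-0.0, 0.275, 0.961], [-1.0, -0.001, -0.0]]
wrist_force: [-0.0, 0.9, 1.7]
gripper_width: 0.565
```

Run:
```python
from mv import *
did([.07,0,0,0,0,0]); chk()
```

```text
t 14.43 tcp [ 0.5316 -0.1737  0.0882] yaw 164.03 tilt 0.03 cmd [ 5.3160e-01 -1.7410e-01  8.7300e-02  1.6402e+02] F [-0.   0.9  1.7] M [0.16 0.36 0.02] w 49.2 q [ -1.5 -14.5]
```

The teeth touched the gap floor at TCP z 0.0882, a drop of 6.8 mm against the 7 mm expected. Now turning forwards, following the lead of 0.5 mm per 8°.

Request:
play_rows(
  plan=[
    [[0.025,0,0,0.4,0,0],[0.05,0,0,0.8,0,0],[0.05,0,0,0.8,0,0]],
  ],
)

```text
time_s: 14.8
tcp_pos: [0.5321, -0.1737, 0.0877]
ee_rot: [[0.002, -0.914, 0.405], [-0.0, 0.405, 0.914], [-1.0, -0.002, 0.0]]
wrist_force: [0.7, 0.7, 0.9]
gripper_width: 0.566
```

Run:
```python
from mv import *
did([.05,0,0,.8,0,0]); chk()
```

```text
t 14.8 tcp [ 0.5321 -0.1737  0.0877] yaw 156.08 tilt 0.1 cmd [ 5.3160e-01 -1.7410e-01  8.6800e-02  1.5602e+02] F [0.7 0.7 0.9] M [-0.04 -0.01 -0.04] w 49.3 q [ -1.5 -22.5]
```

Request:
play_rows(
  plan=[
    [[0.025,0,0,0.4,0,0],[0.05,0,0,0.8,0,0],[0.05,0,0,0.8,0,0]],
  ],
)

```text
time_s: 15.18
tcp_pos: [0.5322, -0.1738, 0.0872]
ee_rot: [[0.002, -0.849, 0.528], [-0.0, 0.528, 0.849], [-1.0, -0.002, 0.001]]
wrist_force: [0.3, -0.4, 1.4]
gripper_width: 0.57
```

Run:
```python
from mv import *
did([.05,0,0,.8,0,0]); chk()
```

```text
t 15.18 tcp [ 0.5322 -0.1738  0.0872] yaw 148.13 tilt 0.11 cmd [ 5.3160e-01 -1.7410e-01  8.6300e-02  1.4802e+02] F [ 0.3 -0.4  1.4] M [ 0.   -0.15  0.04] w 49.6 q [ -1.5 -30.4]
```

It's going smoothly and the thread floor is being followed.

Request:
play_rows(
  plan=[
    [[0.025,0,0,0.4,0,0],[0.05,0,0,0.8,0,0],[0.075,0,0,1.2,0,0],[0.1,0,0,1.6,0,0],[0.1,0,0,1.6,0,0]],
  ],
)

```text
time_s: 15.8
tcp_pos: [0.5321, -0.1737, 0.0861]
ee_rot: [[0.002, -0.671, 0.741], [-0.0, 0.741, 0.671], [-1.0, -0.001, 0.001]]
wrist_force: [0.6, -0.1, 0.7]
gripper_width: 0.566
```

Run:
```python
from mv import *
did([.1,0,0,1.6,0,0]); chk()
```

```text
t 15.8 tcp [ 0.5321 -0.1737  0.0861] yaw 132.17 tilt 0.1 cmd [ 5.3160e-01 -1.7410e-01  8.5300e-02  1.3202e+02] F [ 0.6 -0.1  0.7] M [ 0.08 -0.28 -0.01] w 49.2 q [ -1.5 -46.4]
```

Request:
play_rows(
  plan=[
    [[0.025,0,0,0.4,0,0],[0.05,0,0,0.8,0,0],[0.075,0,0,1.2,0,0],[0.1,0,0,1.6,0,0],[0.1,0,0,1.6,0,0]],
  ],
)

```text
time_s: 16.42
tcp_pos: [0.5321, -0.1738, 0.0851]
ee_rot: [[0.001, -0.441, 0.897], [-0.0, 0.897, 0.441], [-1.0, -0.001, 0.001]]
wrist_force: [0.8, -0.2, 2.8]
gripper_width: 0.566
```

Run:
```python
from mv import *
did([.1,0,0,1.6,0,0]); chk()
```

```text
t 16.43 tcp [ 0.5321 -0.1738  0.0851] yaw 116.18 tilt 0.09 cmd [ 5.3160e-01 -1.7410e-01  8.4300e-02  1.1602e+02] F [ 0.8 -0.2  2.8] M [-0.07 -0.33 -0.01] w 49.3 q [ -1.5 -62.4]
```

Request:
play_rows(
  plan=[
    [[0.025,0,0,0.4,0,0],[0.05,0,0,0.8,0,0],[0.075,0,0,1.2,0,0],[0.1,0,0,1.6,0,0],[0.1,0,0,1.6,0,0]],
  ],
)

```text
time_s: 17.05
tcp_pos: [0.5319, -0.1738, 0.0841]
ee_rot: [[0.001, -0.177, 0.984], [-0.0, 0.984, 0.177], [-1.0, -0.001, 0.001]]
wrist_force: [0.6, 0.6, 3.2]
gripper_width: 0.568
```

Run:
```python
from mv import *
did([.1,0,0,1.6,0,0]); chk()
```

```text
t 17.05 tcp [ 0.5319 -0.1738  0.0841] yaw 100.19 tilt 0.07 cmd [ 5.3160e-01 -1.7410e-01  8.3300e-02  1.0002e+02] F [0.6 0.6 3.2] M [-0.14 -0.31 -0.01] w 49.4 q [ -1.5 -78.3]
```

Request:
play_rows(
  plan=[
    [[0.025,0,0,0.4,0,0],[0.05,0,0,0.8,0,0],[0.075,0,0,1.2,0,0],[0.1,0,0,1.6,0,0],[0.1,0,0,1.6,0,0]],
  ],
)

```text
time_s: 17.68
tcp_pos: [0.5318, -0.1737, 0.0831]
ee_rot: [[0.001, 0.101, 0.995], [-0.0, 0.995, -0.101], [-1.0, -0.0, 0.001]]
wrist_force: [1.2, -1.3, 3.2]
gripper_width: 0.571
```

Run:
```python
from mv import *
did([.1,0,0,1.6,0,0]); chk()
```

```text
t 17.68 tcp [ 0.5318 -0.1737  0.0831] yaw 84.19 tilt 0.06 cmd [ 5.316e-01 -1.741e-01  8.230e-02  8.402e+01] F [ 1.2 -1.3  3.2] M [-0.2  -0.27 -0.05] w 49.7 q [ -1.5 -94.3]
```

Request:
play_rows(
  plan=[
    [[0.025,0,0,0.4,0,0],[0.05,0,0,0.8,0,0],[0.06,0,0,1.2,0,0],[0.04,0,0,1.2,0,0],[0.04,0,0,1.2,0,0]],
  ],
)

```text
time_s: 18.3
tcp_pos: [0.5315, -0.1736, 0.0823]
ee_rot: [[0.0, 0.307, 0.952], [-0.0, 0.952, -0.307], [-1.0, 0.0, 0.0]]
wrist_force: [0.8, -0.0, 2.4]
gripper_width: 0.568
```

Run:
```python
from mv import *
did([.04,0,0,1.2,0,0]); chk()
```

```text
t 18.3 tcp [ 0.5315 -0.1736  0.0823] yaw 72.14 tilt 0.01 cmd [ 0.5316 -0.1741  0.0819 72.02  ] F [ 0.8 -0.   2.4] M [-0.16 -0.4  -0.06] w 49.5 q [  -1.5 -106.4]
```

Request:
play_rows(
  plan=[
    [[0,0,0,0,0,0],[0,0,0,0,0,0],[0,0,0,0,0,0],[0,0,0,0,0,0]],
  ],
  hand=1,
)

```text
time_s: 18.8
tcp_pos: [0.5311, -0.1736, 0.082]
ee_rot: [[-0.001, 0.309, 0.951], [0.0, 0.951, -0.309], [-1.0, -0.0, -0.001]]
wrist_force: [-0.0, -0.7, 0.8]
gripper_width: 0.933
```

Run:
```python
from mv import *
chk()
```

```text
t 18.8 tcp [ 0.5311 -0.1736  0.082 ] yaw 72.02 tilt 0.04 cmd [ 0.5316 -0.1741  0.0819 72.02  ] F [-0.  -0.7  0.8] M [-0.06  0.01  0.01] w 81.2 q [  -1.5 -106.5]
```

Released with no residual force. Lifting straight up and looking.

Request:
play_rows(
  plan=[
    [[-1,0,0,0,0,0],[-4,0,0,0,0,0],[-8,0,0,0,0,0],[-13,0,0,0,0,0],[-13,0,0,0,0,0]],
  ],
)

```text
time_s: 19.42
tcp_pos: [0.5342, -0.1742, 0.218]
ee_rot: [[0.011, 0.308, 0.951], [-0.002, 0.951, -0.308], [-1.0, 0.002, 0.011]]
wrist_force: [-0.0, -0.4, -0.5]
gripper_width: 0.997
```

Request:
play_rows(
  plan=[
    [[0,5,-5,0,0,0],[0,10,-10,0,0,0],[0,15,-10,0,0,0],[0,20,-10,0,0,0],[0,20,-10,0,0,0]],
  ],
)

```text
time_s: 20.05
tcp_pos: [0.4984, 0.0502, 0.212]
ee_rot: [[-0.0, 0.305, 0.953], [0.0, 0.953, -0.305], [-1.0, 0.0, -0.0]]
wrist_force: [0.4, 0.1, 0.1]
gripper_width: 1.0
```

Run:
```python
from mv import *
did([-13,0,0,0,0,0]);did([0,20,-10,0,0,0]); chk()
from ov import *
im,d=r.capture('scene'); cv2.imwrite('pics/scene6.png',im)
tm,dt=r.capture('top'); cv2.imwrite('pics/top6.png',tm)
for n,D in(('scene',d),('top',dt)):
    W=cloud(n,D).reshape(-1,3); k=W[(np.hypot(W[:,0]-.532,W[:,1]+.174)<.032)&(W[:,2]>.08)&(W[:,2]<.13)]
    print(n,len(k),np.percentile(k[:,2],[50,90,99]).round(4) if len(k) else'')
overlay(np.clip(im*1.6,0,255).astype(np.uint8),(.532,-.174,.0773,72-60),(.532,-.174),'pics/ov6.png',(155,160,50),10)
a=cv2.imread('pics/ov6.png'); b=cv2.resize(tm[190:240,345:395],(300,300),interpolation=cv2.INTER_CUBIC); c=np.zeros((500,300,3),np.uint8); c[:300]=b
cv2.imwrite('pics/f6.png',np.hstack([a,c]))
```

```text
t 20.05 tcp [0.4984 0.0502 0.212 ] yaw 72.27 tilt 0.01 cmd [4.982e-01 4.700e-02 2.119e-01 7.202e+01] F [0.4 0.1 0.1] M [-0.06  0.02  0.01] w 87.0 q [  24.3 -132.1]
scene 545 [0.1004 0.1079 0.1093]
top 460 [0.1046 0.1108 0.1137]
```

View pics/f6.png

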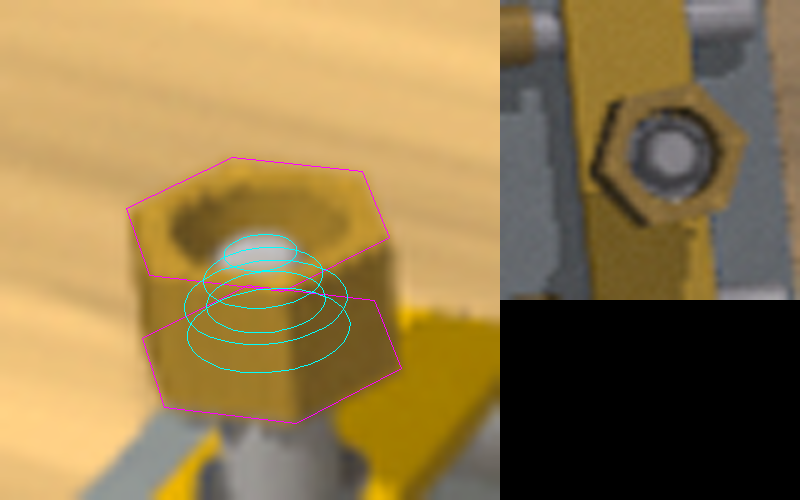

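View pics/scene6.png

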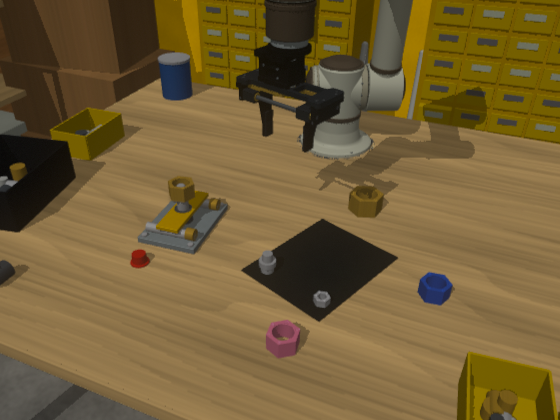

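The nut sits square on the stud at scene (181,188). Its top measures about 0.109 m, as expected. The cap (139,259), adapter (267,262) and small nut (322,299) are where they were, and the arm is clear. Handing in.

```bash
python3 -c "
from station import r
print(r.finish_job())"
```

```text
the job is handed in; nothing more can be done
None
```

The big brass nut is on the stud's thread and released, and the job is handed in. It took about 20 s of the 64 s; no verdict was reported.

- **Seating:** I gripped the mat nut on its flats (opening read about 49.7 mm) and set it on the thread's end with about 5–9 N.
- **Drop:** I turned it back 60° in 6° steps. The support went between 54° and 60°, and the nut came down 6.8 mm to the gap floor, against 7 mm expected.
- **Forward turn:** I turned it forwards 92°, following the lead down. At release the TCP was at z ≈ 0.082 m, which puts nut_center about 9 mm below the stud tip. No force reading along the way was above a few newtons.

**Last checks:**
- **Nut on the stud:** The nut looks square and centred in both cameras. Its top face measures about 0.109 m in the scene camera and 0.111–0.114 m in the top camera. I expected 0.109 m, and the top camera had also read high earlier.
- **Arm and bystanders:** The gripper is open and clear of everything. The small nut, adapter and red cap look unmoved.

**Disagreements:** The two cameras differed by about 2–4 mm on the stud's position. I settled that with an overlay of the held nut and the stud in the scene view.

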